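# Load the sloping inspection rack and shut its keeper

### The arm

A 7-joint arm with a two-finger parallel gripper is mounted at the origin on the work surface. World frame = base frame: x ahead of the robot, y to its left, z up, the work surface at z = 0. Lengths are in m, angles in rad, forces in N, time in s.
With the tool pointing down it reaches from about 0.35 to 0.9 m from the base axis. Payload 7.2 kg.
Tool frame: the origin (TCP) lies midway between the tips of the shut fingers; the grasp point (between the pads) lies manip.tcp_to_grasp behind it (manip.tcp_to_grasp is the distance from the TCP to the grasp point, in m); z points along the fingers, y is the line along which they close (so a half turn about z gives the same grasp; the last joint's range is limited). The gripper opens to 88 mm and grips with 3 to 60 N. Pads are 20 mm wide; open, the fingers measure 115 mm over their backs; the gripper's body (75 mm by 178 mm) begins 61 mm behind the grasp point.
Start: joints at [-1.319, 0.411, -0.013, 1.596, 0.006, 1.134, -0.082], TCP at [0.196, 0.593, 0.223] pointing down, gripper open.
Joint ranges: [-2.95, 2.95], [-0.29, 1.99], [-1.47, 1.44], [0.14, 2.54], [-1.03, 4.17], [0.13, 1.85], [-2.86, 2.86]. Speed limits (rad/s): [2.39, 2.39, 3.01, 3.01, 3.14, 3.14, 3.14].

### API

Orientations are given as [roll, pitch, yaw] about the fixed x, y, z axes, in that order (R = Rz(yaw) Ry(pitch) Rx(roll)).
In Python, from workcell import manip gives the robot as it stands.
- The arm moves only by the shell command python3 -m pendant 'ROWS' [OPENING] [FORCE]. ROWS is JSON, a list of rows, each a list of 4 numbers: the shift along the tool's x, y, z in cm, then the turn about the tool's z in rad. In form: [[x, y, z, twist], ...]. A call has 1 to 12 rows; each row is the pose to reach, as a shift and turn from the pose commanded when the call began, along the tool's axes at that moment; what a row does not reach only later rows make up. A row lasts 1/8 s, in which the tool goes at most 62.5 mm and 10.7 degrees, less where a joint would pass 70% of its speed; a pose out of reach is approached as far as the arm can. A call with a gripper value outside its range is refused whole. OPENING is the finger opening in cm, from 0 to 8.78, set as the call begins (- or left out, the last holds). The fingers move at their own pace and stop on an object; FORCE is the grip in N (left out, the last holds). Time passes only in rows, so rows that repeat a pose let the fingers close. It gives the time, the measured TCP pose, the force, the opening and the grip force at its end, in the units of the state.
- manip.observe(): the state, without advancing time (a new reading comes with each control period).
- manip.capture(name): name is "scene" or "top"; returns the picture (480x640x3 uint8, red, green, blue); there is no depth.
- manip.get_calibration(name): a dict with "fx", "fy", "cx", "cy" (pixels), "xyz" and "attitude" of the camera in the world. Camera axes: x right, y up, looking along -z (the intrinsics and any distortion apply to the point x, -y, -z); pixel columns grow to the right and rows downward; lengths in m; the calibration is good to about 2 mm. A picture is of the moment at which its call begins. get_calibration takes no time and is no camera call.
- manip.job_done(): hands the job in; it is judged then, once.
Trained networks look in the newest picture that a camera, given by its name, has taken for a name from the list of things; names that differ only in an ending like _2 or _b are one class to them, and where a whole thing is asked for, a point or a joint stands for the part that bears it (a point fixed in the world has none). Each returns a list of dicts, best first, with "score" (0 to 1); they miss things now and then, are a little off and sometimes report something else, mostly with a low value. They report only what shows in the picture. A call takes as long as a camera call. They do not tell look-alikes from the thing itself.
- manip.find_in(camera, thing): "centre" ([x, y, z] in m, in world coordinates, good to about 4 mm: the middle of the surface that is visible of it).
The state is a dict: "time": time; "q": joint angles; "joint_vel": joint speeds; "tau": joint torques, N m; "ee_pos": TCP position; "tcp_rot": TCP orientation; "force": force on the tool from outside, world axes, zero at the start; "ft_torque": the same for the moment, N m; "width": finger opening in m; "finger_force": force on a finger pad.
Only numpy, scipy, OpenCV 4.12 (cv2) and the standard library are available. Lean on these libraries where they do the work, as an engineer would, in place of code of your own. Each camera call takes 0.05 s, during which the arm holds its last target. There are 200 camera calls.

### The job

Get the sloping inspection rack ready for the next batch: swing its keeper bar right back, lift the steel dummy blank off the rails and lay it flat in the black tray, then lay every converter module in the taped area on the rack's two rails, side by side, heat sink up, connector end uphill, square to the rack and with the plain edge fully home against the low lip. When all are on, swing the keeper bar shut over their low edges into its detent, and leave the other things on the bench where they are.

Things in the scene. Friction and masses are not known exactly. Their poses are not given: they have to be found in the camera images.
- module1: power-converter module (2 to 4 are present; absent ones read None): green board 64 x 46 x 4 mm, finned aluminium heat sink 30 (x) x 28 (y) mm at its middle with top 24 mm above the underside, white connector 8 x 34 x 8 mm along the +x edge; 60 to 130 g. Origin: centre of the underside; x towards the connector, z out of the heat sink. Grip the heat sink's sides
- module2: power-converter module (2 to 4 are present; absent ones read None): green board 64 x 46 x 4 mm, finned aluminium heat sink 30 (x) x 28 (y) mm at its middle with top 24 mm above the underside, white connector 8 x 34 x 8 mm along the +x edge; 60 to 130 g. Origin: centre of the underside; x towards the connector, z out of the heat sink. Grip the heat sink's sides
- module3: power-converter module (2 to 4 are present; absent ones read None): green board 64 x 46 x 4 mm, finned aluminium heat sink 30 (x) x 28 (y) mm at its middle with top 24 mm above the underside, white connector 8 x 34 x 8 mm along the +x edge; 60 to 130 g. Origin: centre of the underside; x towards the connector, z out of the heat sink. Grip the heat sink's sides
- module4: power-converter module (2 to 4 are present; absent ones read None): green board 64 x 46 x 4 mm, finned aluminium heat sink 30 (x) x 28 (y) mm at its middle with top 24 mm above the underside, white connector 8 x 34 x 8 mm along the +x edge; 60 to 130 g. Origin: centre of the underside; x towards the connector, z out of the heat sink. Grip the heat sink's sides
- module1_plug (a point): top of the white connector of module1, 27 mm from its middle along its x
- module2_plug (a point): top of the white connector of module2, 27 mm from its middle along its x
- module3_plug (a point): top of the white connector of module3, 27 mm from its middle along its x
- module4_plug (a point): top of the white connector of module4, 27 mm from its middle along its x
- rack: inspection rack fixed on the bench, base plate 120 x 270 mm, carrying the sloping deck; origin under its middle. Modules fit side by side with origins at deck y -100 to +100 mm. End cheeks (deck y=+-125 mm) stand 20 mm above the rails at the uphill end only (deck x over 35 mm)
- deck: the rack's deck, sloping 0.35 rad, low side to the robot: two rails 10 mm wide, 256 mm long along y, tops at z=0, middles at x=-22 and +20 mm; a lip along the low edge, inner face x=-34 mm, top z=+5 mm. Origin: middle of the rails' top plane, 78 mm above the bench; x up the slope, y along the rails, z square to the slope. A module lying home has its origin at x=-2, z=0 mm
- keeper (a joint): keeper bar angle, rad: 0 = shut in its sprung detent, the 8 mm bar at deck x=-28, z=+10 mm above the boards' low edges; grows as it swings up and back to 2.4 (stop). A wire bail: arms at deck y=+-134 mm, pivots at deck x=+40, z=+10 mm, bar 68 mm from the pivots. The detent ball acts between 0.25 and 0.05 rad, about 4 N at the bar; past 1.9 it leans back
- keeper_grip (a point): middle of the black rubber handle that continues the keeper bar beyond its +y arm: 14 mm thick, 52 mm long along deck y; moves with the keeper. Can be pinched from above across the bar, and turns in the fingers
- keeper_hinge (a point): point on the keeper's hinge axis (which runs along deck y) in line with the handle's middle, 68 mm from keeper_grip
- blank: dummy blank: steel plate 64 x 46 x 6 mm with an upright black knob, 24 mm across and 20 mm tall, at its middle (top 26 mm above the underside); 140 g. Starts lying on the rack's rails under the shut keeper. Origin at the centre of its underside, z up out of the knob
- tray: black open tray fixed to the bench, outside 110 (x) x 140 (y) mm, 22 mm high, walls and floor 4 mm. Origin under its middle
- bottle: white-capped bottle, 48 mm across, 130 mm tall, bystander; origin at its foot
- driver: screwdriver 160 mm long lying on the bench, bystander; origin under its middle
- reel: grey reel 64 mm across, 34 mm tall, bystander; origin at its foot
- partsbox: cardboard box 70 x 100 x 45 mm, bystander; origin at its foot
- jar: small jar 56 mm across, 60 mm tall, bystander; origin at its foot
Not all that is in view belongs to the job. What is shaped like the module1 but pink is not meant. Leave any brown look-alike of the blank alone.

How it is judged:
On the way, in this order (a step that is already met when the one before it is completed fails the run):
1. the keeper bar is swung back past 1.6 rad (value of joint keeper above 1.6 rad), for 0.2 s.
2. with the keeper back (over 1.2 rad), the blank lies in the tray and every module lies home on the rails, released (value of joint keeper above 1.2 rad and x of blank in the frame of tray between -0.037 and 0.037 m and y of blank in the frame of tray between -0.05 and 0.05 m and z of blank in the frame of tray below 0.014 m and angle between blank's own z axis and vertical below 0.2 rad and contact force between the fingers and blank below 0.1 N and x of module1 in the frame of deck between -0.009 and 0.005 m and y of module1 in the frame of deck between -0.103 and 0.103 m and z of module1 in the frame of deck between -0.005 and 0.005 m and angle between the z axis of each of module1, module2, module3, module4 and the z axis of deck, either way round below 0.12 rad and angle between the x axis of each of module1, module2, module3, module4 and the x axis of deck, either way round below 0.17 rad and x of each of module1_plug, module2_plug, module3_plug, module4_plug in the frame of deck above 0.01 m and linear speed of each of module1, module2, module3, module4 below 0.03 m/s and contact force between the fingers and module1 below 0.1 N and x of module2 in the frame of deck between -0.009 and 0.005 m and y of module2 in the frame of deck between -0.103 and 0.103 m and z of module2 in the frame of deck between -0.005 and 0.005 m and contact force between the fingers and module2 below 0.1 N and x of module3 in the frame of deck between -0.009 and 0.005 m and y of module3 in the frame of deck between -0.103 and 0.103 m and z of module3 in the frame of deck between -0.005 and 0.005 m and contact force between the fingers and module3 below 0.1 N and x of module4 in the frame of deck between -0.009 and 0.005 m and y of module4 in the frame of deck between -0.103 and 0.103 m and z of module4 in the frame of deck between -0.005 and 0.005 m and contact force between the fingers and module4 below 0.1 N), for 0.3 s.
3. the keeper bar is shut in its detent (under 0.05 rad) (value of joint keeper below 0.05 rad), for 0.3 s.
At the end, for the whole second after the job is handed in: keeper under 0.05 rad; blank flat in the tray; every module present on both rails (deck z within 5 mm), against the lip (deck x -9 to +5 mm), within 103 mm of the deck's middle, square within 0.17 rad, flat within 0.12 rad, connector uphill, at rest, released (value of joint keeper below 0.05 rad and x of blank in the frame of tray between -0.037 and 0.037 m and y of blank in the frame of tray between -0.05 and 0.05 m and z of blank in the frame of tray below 0.014 m and angle between blank's own z axis and vertical below 0.2 rad and contact force between the fingers and blank below 0.1 N and x of module1 in the frame of deck between -0.009 and 0.005 m and y of module1 in the frame of deck between -0.103 and 0.103 m and z of module1 in the frame of deck between -0.005 and 0.005 m and angle between the z axis of each of module1, module2, module3, module4 and the z axis of deck, either way round below 0.12 rad and angle between the x axis of each of module1, module2, module3, module4 and the x axis of deck, either way round below 0.17 rad and x of each of module1_plug, module2_plug, module3_plug, module4_plug in the frame of deck above 0.01 m and linear speed of each of module1, module2, module3, module4, blank below 0.03 m/s and contact force between the fingers and module1 below 0.1 N and x of module2 in the frame of deck between -0.009 and 0.005 m and y of module2 in the frame of deck between -0.103 and 0.103 m and z of module2 in the frame of deck between -0.005 and 0.005 m and contact force between the fingers and module2 below 0.1 N and x of module3 in the frame of deck between -0.009 and 0.005 m and y of module3 in the frame of deck between -0.103 and 0.103 m and z of module3 in the frame of deck between -0.005 and 0.005 m and contact force between the fingers and module3 below 0.1 N and x of module4 in the frame of deck between -0.009 and 0.005 m and y of module4 in the frame of deck between -0.103 and 0.103 m and z of module4 in the frame of deck between -0.005 and 0.005 m and contact force between the fingers and module4 below 0.1 N); the robot touches nothing.
It fails at once if a bystander is shoved more than 50 mm (distance of any of bottle, driver, reel, partsbox, jar from where it was at the start of the episode above 0.05 m).
It fails at once if a standing bystander is knocked over (angle between any of bottle, jar, reel, partsbox's own z axis and vertical above 0.6 rad).
Of module1, module2, module3, module4 only 2 to 4 are there at a start; the rules pass over those that are not, and their reading is None.
At some moment in a run one of module1, module2, module3, module4 may be knocked a few centimetres aside while the robot is not near it.
Once in a run the grip may slacken for a moment while it holds something.
It also fails if it takes over 210 s, if anything falls off the work surface, if the arm or the gripper's body presses on something with over 40 N, if the wrist force passes 120 N, or if a joint passes its speed limit or range.

## Working session

There is one attempt and no reset: what is moved stays moved. The work goes in short steps, Python scripts to look and compute and a shell command to move; the robot and the scene stay as the last step left them, time stands still between calls to the robot, and variables do not carry over. Pictures are saved under pics/ and viewed, at most 14 in all, crops included, and the job is handed in when it is done.

```bash
mkdir -p pics; ls
cat > h.py <<'E'
import numpy as np, cv2
from scipy.spatial.transform import Rotation as R
from workcell import manip
def cam(n):
    c=manip.get_calibration(n); a=c["attitude"]
    M=R.from_euler('xyz',a).as_matrix() if np.ndim(a)==1 and len(a)==3 else np.array(a)
    return c,M
def px(n,p):
    c,M=cam(n); q=M.T@(np.array(p)-c["xyz"]); return c["cx"]+c["fx"]*q[0]/-q[2], c["cy"]-c["fy"]*q[1]/-q[2]
def ray(n,u,v,z):
    c,M=cam(n); d=M@np.array([(u-c["cx"])/c["fx"],-(v-c["cy"])/c["fy"],-1]); o=np.array(c["xyz"])
    return o+d*(z-o[2])/d[2]
def shot(n,f):
    im=manip.capture(n); cv2.imwrite('pics/'+f,im[:,:,::-1]); return im
E
python3 - <<'E'
from h import *
for n in("scene","top"):
    print(n,manip.get_calibration(n)); shot(n,n+'0.png')
    for t in("module1","blank","keeper_grip","keeper_hinge","rack","tray","deck","module1_plug"):
        print(t,[(np.round(d["centre"],3).tolist(),round(d["score"],2),np.round(px(n,d["centre"])).tolist()) for d in manip.find_in(n,t)])
print(manip.observe(),manip.tcp_to_grasp)
E
```

```text
pics
scene {'fx': 475.77470574652074, 'fy': 475.77470574652074, 'cx': 319.36892435278565, 'cy': 236.12862017865442, 'xyz': array([1.28176927, 0.2702214 , 0.56493562]), 'attitude': array([ 0.98937716, -0.01456907,  1.9018648 ])}
module1 [([0.524, 0.191, 0.007], 0.81, [403.0, 267.0]), ([0.404, 0.252, 0.009], 0.65, [442.0, 241.0]), ([0.44, 0.091, 0.011], 0.61, [364.0, 234.0])]
blank [([0.716, -0.179, 0.004], 0.66, [184.0, 286.0]), ([0.568, -0.169, 0.092], 0.6, [223.0, 208.0]), ([0.395, -0.281, 0.032], 0.55, [219.0, 187.0])]
keeper_grip [([0.544, -0.11, 0.08], 0.56, [256.0, 213.0])]
keeper_hinge []
rack [([0.574, -0.198, 0.005], 0.89, [213.0, 243.0]), ([0.526, 0.191, 0.01], 0.73, [403.0, 266.0])]
tray []
deck [([0.777, -0.022, 0.047], 0.71, [245.0, 309.0]), ([0.568, -0.202, 0.084], 0.67, [209.0, 208.0])]
module1_plug [([0.527, 0.19, 0.011], 0.88, [402.0, 266.0]), ([0.404, 0.251, 0.01], 0.76, [442.0, 240.0])]
top {'fx': 559.3602845757321, 'fy': 559.3602845757321, 'cx': 312.4995384568884, 'cy': 234.20390734478153, 'xyz': array([0.45185955, 0.03508243, 1.39485341]), 'attitude': array([ 9.24
[... 897 characters left out ...]
: array([-1.31922456,  0.41105335, -0.01272361,  1.59623752,  0.00559927,
        1.13425093, -0.08221225]), 'joint_vel': array([ 6.45443103e-05,  1.12654886e-03, -6.99866449e-04, -1.51207631e-03,
       -1.07567549e-03, -4.69021596e-04, -3.59489108e-04]), 'tau': array([ 3.42733701e-04, -5.87719417e+01,  6.40653223e-01, -2.91376144e+01,
       -5.38808713e-02,  1.03434816e-02, -3.28803971e-06]), 'ee_pos': array([0.19646639, 0.59332022, 0.22266706]), 'tcp_rot': array([ 3.14150720e+00, -1.66406604e-05,  2.82183949e+00]), 'force': array([-0.15818862, -1.15743939, -0.2396372 ]), 'ft_torque': array([ 0.02331309,  0.029924  , -0.02209602]), 'finger_force': 0.0, 'width': 0.08780532641990146} 0.0187
```

Run:
```python
import cv2
im=cv2.imread('pics/top0.png'); cv2.imwrite('pics/top0c.png',cv2.resize(im[150:390,140:460],(800,600),interpolation=2))
```

```text
(no output)
```

View pics/top0c.png

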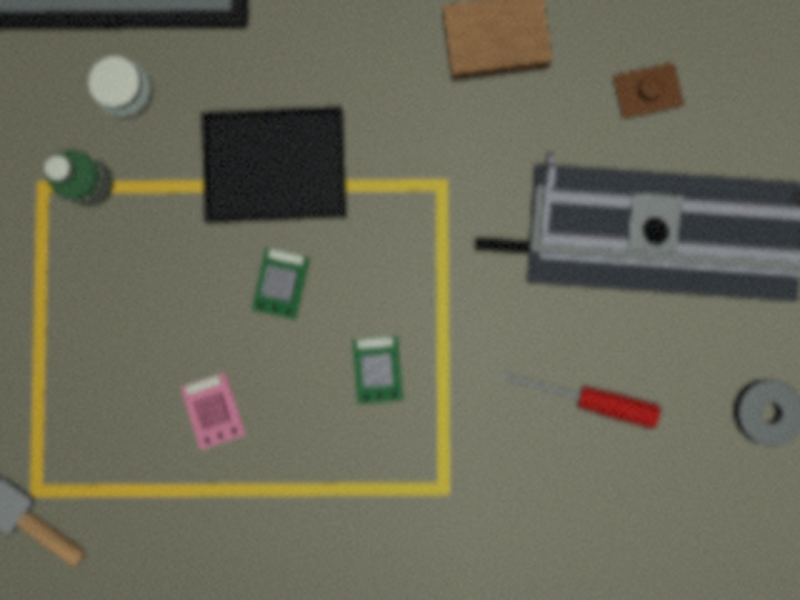

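View pics/scene0.png

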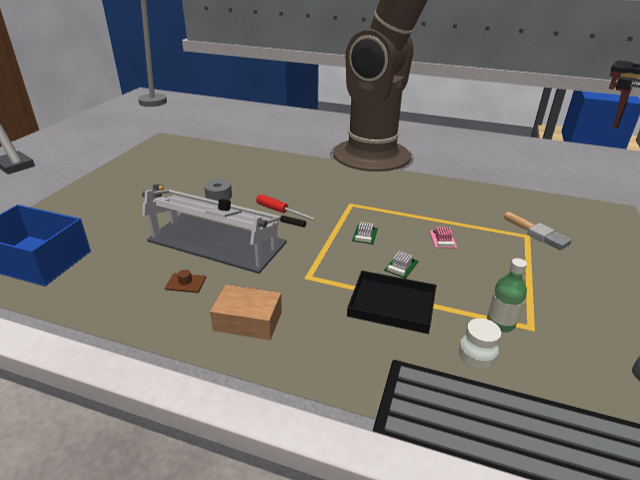

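```bash
cat >> h.py <<'E'
def rects(im,lo,hi,z,roi,amin=60,n="top"):
    hsv=cv2.cvtColor(im,cv2.COLOR_RGB2HSV); m=cv2.inRange(hsv,lo,hi); k=np.zeros_like(m); x0,y0,x1,y1=roi; k[y0:y1,x0:x1]=m[y0:y1,x0:x1]
    k=cv2.morphologyEx(k,cv2.MORPH_CLOSE,np.ones((3,3)))
    out=[]
    for c in cv2.findContours(k,cv2.RETR_EXTERNAL,cv2.CHAIN_APPROX_NONE)[0]:
        if cv2.contourArea(c)<amin: continue
        b=cv2.boxPoints(cv2.minAreaRect(cv2.convexHull(c))); P=np.array([ray(n,u,v,z)[:2] for u,v in b])
        e=P[1]-P[0]; f=P[2]-P[1]; out.append((P.mean(0),np.linalg.norm(e),np.linalg.norm(f),np.arctan2(e[1],e[0]),np.arctan2(f[1],f[0]),b.mean(0)))
    return out
E
python3 - <<'E'
from h import *
im=cv2.imread('pics/top0.png')[:,:,::-1].copy()
print('green');[print(np.round(np.hstack(o),4)) for o in rects(im,(40,90,30),(85,255,255),.004,(160,240,330,350))]
print('tray');[print(np.round(np.hstack(o),4)) for o in rects(im,(0,0,0),(180,255,45),.022,(210,180,300,250),300)]
print('base');[print(np.round(np.hstack(o),4)) for o in rects(im,(95,20,20),(130,140,110),.006,(330,200,500,280),500)]
a=cv2.resize(im[205:280,320:490],(800,353),interpolation=2); b=cv2.resize(im[240:335,210:310],(260,247),interpolation=2)
o=np.zeros((600,800,3),np.uint8); o[:353]=a; o[353:,:260]=b
s=cv2.imread('pics/scene0.png')[175:275,130:330,::-1]; o[353:,265:265+494]=cv2.resize(s,(494,247),interpolation=2)
cv2.imwrite('pics/m1.png',o[:,:,::-1])
E
```

```text
green
[ 4.210000e-01  8.990000e-02  4.210000e-02  5.400000e-02 -1.485100e+00
 -3.052700e+00  2.907008e+02  2.987090e+02]
[ 5.070000e-01  1.869000e-01  5.540000e-02  4.250000e-02 -2.206000e-01
 -1.801900e+00  2.516376e+02  2.640702e+02]
tray
[ 6.270000e-01  1.922000e-01  1.373000e-01  1.069000e-01 -1.538000e+00
 -3.103500e+00  2.489918e+02  2.152781e+02]
base
[ 5.135000e-01 -1.933000e-01  2.530000e-02  2.650000e-01 -9.720000e-02
 -1.661900e+00  4.047683e+02  2.606771e+02]
[ 6.033000e-01 -2.102000e-01  2.290000e-02  2.450000e-01 -8.610000e-02
 -1.649900e+00  4.108008e+02  2.246890e+02]
```

View pics/m1.png

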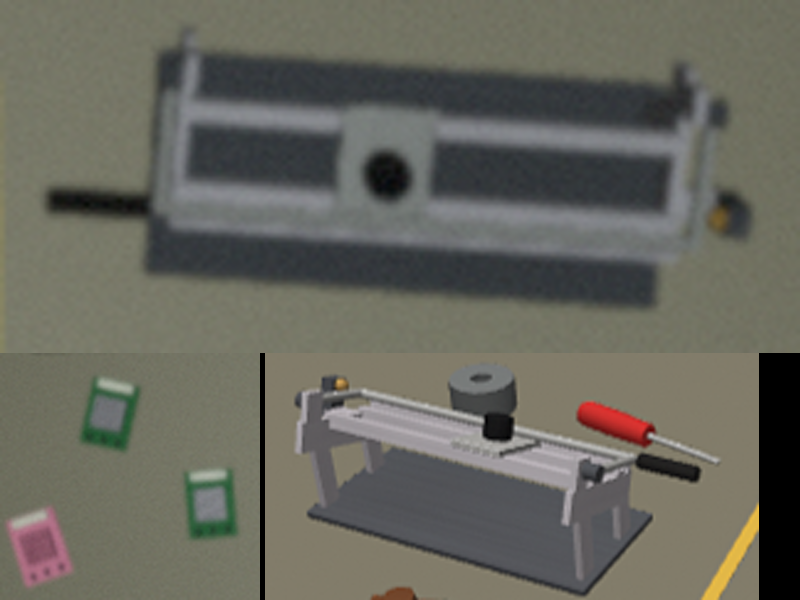

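Run:
```python
from h import *
im=cv2.GaussianBlur(cv2.imread('pics/top0.png'),(3,3),0).astype(float); g=im.mean(2)
def edge(us,v0,v1,sgn,vert=False):
    r=[]
    for u in us:
        col=g[v0:v1,u] if not vert else g[u,v0:v1]
        d=np.gradient(col)*sgn; i=int(d.argmax()); i=min(max(i,1),len(d)-2)
        a,b,c=d[i-1:i+2]; r.append((u,v0+i+.5*(a-c)/(a-2*b+c+1e-9)))
    r=np.array(r); 
    for _ in range(3):
        p=np.polyfit(r[:,0],r[:,1],1); e=abs(np.polyval(p,r[:,0])-r[:,1]); r=r[e<max(.6,2*np.median(e))]
    return p
def show(n,p,u0,u1,z,vert=False):
    q=[(u,np.polyval(p,u)) for u in(u0,u1)]
    if vert:q=[(b,a) for a,b in q]
    P=[ray("top",*k,z)[:2] for k in q]; d=P[0]-P[1]; print(n,np.round(P,4).tolist(),'yaw',round(np.arctan2(d[1],d[0])-np.pi/2 if not vert else np.arctan2(d[1],d[0]),4),np.round(q,1).tolist())
show('base front',edge(range(356,455),258,275,1),355,455,.006)
show('base rear',edge(range(365,455),210,226,-1),362,455,.006)
show('base left',edge(range(217,240),346,362,-1,True),217,260,.006,True)
show('base leftlow',edge(range(254,261),346,358,-1,True),254,260,.006,True)
show('lip front',edge(range(362,450),250,262,-1),362,450,.0704)
hsv=cv2.cvtColor(im.astype(np.uint8),cv2.COLOR_BGR2HSV)
# handle pixels
m=(g[235:260,322:352]<45); ys,xs=np.nonzero(m); print('handle u',xs.min()+322,xs.max()+322,'v',ys.mean()+235, ys.min()+235,ys.max()+235)
# knob
m=(g[225:260,390:412]<50); ys,xs=np.nonzero(m); print('knob',xs.mean()+390,ys.mean()+225,ray("top",xs.mean()+390,ys.mean()+225,.1))
for n,p in(('scene',(.63,.19,.022)),): print(px(n,p))
```

```text
base front [[0.5081, -0.0698], [0.4894, -0.3174]] yaw -0.0754 [[355.0, 263.1], [455.0, 270.2]]
base rear [[0.627, -0.0887], [0.6094, -0.3208]] yaw -0.0758 [[362.0, 215.5], [455.0, 222.1]]
base left [[0.6233, -0.0631], [0.5156, -0.1074]] yaw 0.3898 [[351.8, 217.0], [370.1, 260.0]]
base leftlow [[0.5307, -0.0596], [0.5158, -0.0579]] yaw -0.116 [[350.8, 254.0], [350.2, 260.0]]
lip front [[0.5276, -0.0818], [0.5119, -0.2899]] yaw -0.0756 [[362.0, 253.7], [450.0, 260.0]]
handle u 331 350 v 247.6153846153846 246 249
knob 401.8225806451613 242.03225806451613 [ 0.5526464  -0.17196312  0.1       ]
(np.float64(392.24383753418317), np.float64(294.4470236055433))
```

```bash
cat >> h.py <<'E'
PSI=-0.0756; O=np.array([.5587,-.1969,.078])
DR=R.from_euler('z',PSI).as_matrix()@R.from_euler('y',-.35).as_matrix()
def D(x,y,z): return O+DR@np.array([x,y,z])/1000.   # deck mm -> world m
def inv(p): return DR.T@(np.array(p)-O)*1000
def go(p,yaw=None,s=None,grasp=True):
    """shift (tool axes, cm) and twist from the current pose to grasp point p, yaw"""
    s=s or manip.observe(); M=R.from_euler('xyz',s['tcp_rot']); p=np.array(p,float)
    if grasp: p=p-[0,0,manip.tcp_to_grasp]
    d=M.inv().apply(p-s['ee_pos'])*100; y0=s['tcp_rot'][2]
    t=0 if yaw is None else -((yaw-y0+np.pi/2)%np.pi-np.pi/2)
    return np.round(np.r_[d,t],3).tolist()
def keeper(th,y=164): return D(40-68*np.cos(th),y,10+68*np.sin(th))
E
python3 - <<'E'
from h import *
for u in(331,340,350): print(inv(ray("top",u,247.6,.0778)))
print(keeper(0), go(keeper(0)+[0,0,.12],PSI+np.pi/2), px("scene",keeper(0)),px("scene",D(-2,24,26)))
print('n',go(keeper(0)+[0,0,.0],PSI+np.pi/2))
E
```

```text
[-29.13266814 186.91725539  10.42134597]
[-27.71725625 165.73703235   9.90468029]
[-26.14460875 142.20393571   9.33061914]
[ 0.5414401  -0.03112288  0.07779259] [-52.377, -48.436, 4.352, 1.327] (np.float64(293.1759283849947), np.float64(219.93233286079854)) (np.float64(225.80712191777792), np.float64(198.96823255422757))
n [-52.377, -48.437, 16.352, 1.327]
```

```bash
python3 -m pendant '[[-5,-4.6,0,0.15],[-10,-9.2,0,0.3],[-15,-13.8,0,0.45],[-20,-18.4,0,0.6],[-25,-23,0,0.78],[-30,-27.6,0,0.95],[-35,-32.3,1,1.1],[-40,-37,2,1.25],[-45,-41.6,3,1.327],[-50,-46.2,4,1.327],[-52.38,-48.44,4.4,1.327],[-52.38,-48.44,4.4,1.327]]' 4.5
python3 - <<'E'
from h import *
print(go(keeper(0),PSI+np.pi/2))
E
```

```text
time: 2.4
ee_pos: [0.5424, -0.0349, 0.1784]
tcp_rot: [3.141, 0.001, 1.491]
force: [1.2, 0.2, -0.1]
width: 0.0453
finger_force: 0.0
[0.387, -0.131, 11.935, -0.004]
```

```bash
python3 -m pendant '[[0.3,-0.1,4,0],[0.3,-0.1,8,0],[0.3,-0.1,10,0],[0.3,-0.1,11.9,0],[0.3,-0.1,11.9,0]]' && python3 -m pendant '[[0,0,0,0],[0,0,0,0],[0,0,0,0],[0,0,0,0]]' 0.5 25
python3 - <<'E'
from h import *
s=manip.observe(); M=R.from_euler('xyz',s['tcp_rot']); print(inv(s['ee_pos']+[0,0,manip.tcp_to_grasp]))
k0=keeper(0)
for th in np.arange(.2,2.41,.2): print(round(th,1),np.round(M.inv().apply(keeper(th)-k0)*100,2))
E
```

```text
time: 3.02
ee_pos: [0.5398, -0.0281, 0.0586]
tcp_rot: [-3.139, 0.0, 1.495]
force: [0.4, 0.0, 0.8]
width: 0.0447
finger_force: 0.0
time: 3.52
ee_pos: [0.544, -0.0283, 0.0611]
tcp_rot: [3.135, -0.0, 1.495]
force: [6.6, 0.4, 0.8]
width: 0.0131
finger_force: 25.0
[-25.12141066 167.03799744  11.10098349]
0.2 [ 0.   -0.33 -1.32]
0.4 [ 0.   -0.39 -2.67]
0.6 [ 0.   -0.17 -4.02]
0.8 [ 0.    0.3  -5.29]
1.0 [ 0.    1.02 -6.44]
1.2 [ 0.    1.95 -7.43]
1.4 [ 0.    3.06 -8.21]
1.6 [ 0.    4.3  -8.76]
1.8 [ 0.    5.63 -9.04]
2.0 [ 0.    6.99 -9.06]
2.2 [ 0.    8.32 -8.81]
2.4 [ 0.    9.58 -8.3 ]
```

```bash
python3 -m pendant '[[0,0,-0.7,0],[0,-0.1,-1.3,0],[0,-0.15,-2,0],[0,-0.2,-2.7,0],[0,-0.1,-3.4,0],[0,0,-4,0],[0,0.2,-4.7,0],[0,0.5,-5.3,0],[0,0.8,-5.9,0],[0,1.2,-6.45,0],[0,1.65,-6.95,0],[0,2.15,-7.45,0]]'; python3 -m pendant '[[0,0.55,-0.4,0],[0,1.1,-0.78,0],[0,1.75,-1.08,0],[0,2.35,-1.33,0],[0,3,-1.5,0],[0,3.7,-1.6,0],[0,4.4,-1.63,0],[0,5.1,-1.6,0],[0,5.75,-1.5,0],[0,6.4,-1.3,0],[0,7,-1.1,0],[0,7,-1.1,0]]'
python3 - <<'E'
from h import *
s=manip.observe(); print(inv(s['ee_pos']+[0,0,manip.tcp_to_grasp]))
E
```

```text
time: 5.03
ee_pos: [0.556, -0.0291, 0.1332]
tcp_rot: [-3.128, -0.001, 1.495]
force: [-19.4, 3.0, 10.6]
width: 0.0133
finger_force: 25.0
time: 6.52
ee_pos: [0.6331, -0.0353, 0.1464]
tcp_rot: [3.139, -0.0, 1.495]
force: [0.3, 0.4, 3.9]
width: 0.0132
finger_force: 25.0
[ 88.06733993 166.72052324  60.61790727]
```

```bash
python3 -m pendant '[[0,0,0,0],[0,0,0,0],[0,0,0,0],[0,0,-3,0],[0,0,-7,0],[0,0,-10,0]]' 4.5
python3 - <<'E'
from h import *
s=manip.observe(); print(go(D(-2,24.3,16)+[0,0,.12],PSI)); print(D(-2,24.3,16))
shot("scene","s1.png"); print([ (d['centre'],d['score']) for d in manip.find_in("scene","keeper_grip")])
E
```

```text
time: 7.28
ee_pos: [0.6321, -0.0352, 0.2467]
tcp_rot: [3.141, -0.0, 1.495]
force: [0.8, -0.7, -0.6]
width: 0.045
finger_force: 0.0
[-14.249, -6.831, 5.3, 1.57]
[ 0.55319126 -0.17211314  0.09234417]
[([0.6272, -0.1268, 0.1637], 0.9)]
```

View pics/s1.png

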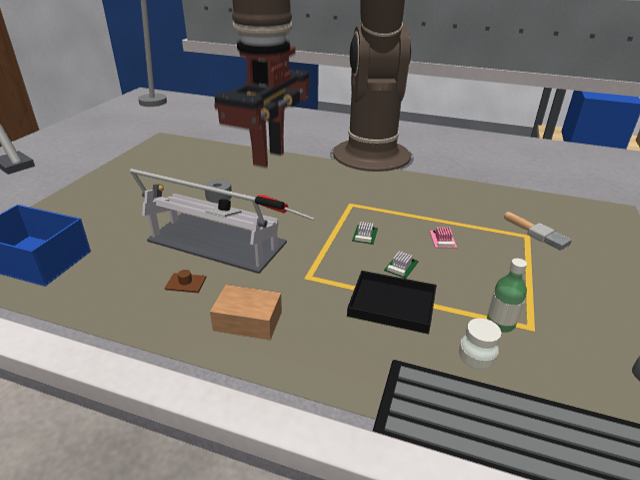

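```bash
python3 -m pendant '[[-2,-1,0,0.18],[-4,-2,0,0.36],[-6,-3,0,0.54],[-8,-4,0,0.72],[-10,-5,0,0.9],[-12,-6,0,1.08],[-14.25,-6.83,0,1.26],[-14.25,-6.73,0,1.44],[-14.25,-6.73,2,1.57],[-14.25,-6.73,4,1.57],[-14.25,-6.73,5,1.57],[-14.25,-6.73,5,1.57]]' 5
python3 - <<'E'
from h import *
print(go(D(-1,24.3,13),PSI,grasp=False))
E
```

```text
time: 8.88
ee_pos: [0.5535, -0.1719, 0.1942]
tcp_rot: [-3.141, 0.002, -0.074]
force: [-0.3, 0.1, -0.3]
width: 0.0499
finger_force: 0.0
[0.185, 0.024, 10.437, 0.002]
```

```bash
python3 -m pendant '[[0.18,0,4,0],[0.18,0,7,0],[0.18,0,9,0],[0.18,0,10,0],[0.18,0,10.4,0],[0.18,0,10.4,0]]' && python3 -m pendant '[[0,0,0,0],[0,0,0,0],[0,0,0,0],[0,0,0,0],[0,0,0,0],[0,0,-0.5,0],[0,0,-2,0],[0,0,-5,0],[0,0,-10,0],[0,0,-12,0],[0,0,-12,0]]' 1.0 25
python3 - <<'E'
from h import *
shot("scene","s2.png"); cv2.imwrite('pics/s2c.png',cv2.resize(cv2.imread('pics/s2.png')[100:300,110:410],(600,400)))
print(go([.627,.1922,.20],PSI,grasp=False))
E
```

```text
time: 9.62
ee_pos: [0.5562, -0.1724, 0.0917]
tcp_rot: [3.141, -0.001, -0.075]
force: [-0.5, -0.3, -1.1]
width: 0.0501
finger_force: 0.0
time: 11.0
ee_pos: [0.5564, -0.1722, 0.2123]
tcp_rot: [-3.141, -0.003, -0.075]
force: [-0.2, -0.2, -1.1]
width: 0.0234
finger_force: 25.0
[4.392, -36.817, 1.109, 0.001]
```

View pics/s2c.png

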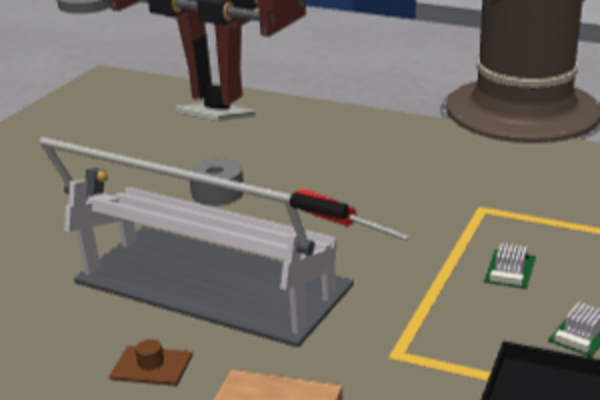

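```bash
python3 -m pendant '[[0.5,-4,0,0],[1,-8.5,0,0],[1.5,-13,0,0],[2,-17.5,0,0],[2.5,-22,0,0],[3,-26.5,0,0],[3.5,-31,0,0],[4.2,-35,0,0],[4.4,-36.8,0,0],[4.4,-36.8,2,0],[4.4,-36.8,5,0],[4.4,-36.8,5,0]]';python3 -m pendant '[[0,0,3,0],[0,0,6,0],[0,0,9,0],[0,0,10.5,0],[0,0,12,0],[0,0,12.5,0],[0,0,12.9,0],[0,0,13.3,0],[0,0,13.3,0]]'
```

```text
time: 12.55
ee_pos: [0.6252, 0.1887, 0.158]
tcp_rot: [3.139, 0.005, -0.078]
force: [-0.9, 0.0, -1.4]
width: 0.0228
finger_force: 25.0
time: 13.68
ee_pos: [0.6277, 0.1916, 0.0285]
tcp_rot: [-3.141, -0.001, -0.075]
force: [0.3, -0.4, -0.9]
width: 0.0236
finger_force: 25.0
```

```bash
python3 -m pendant '[[0,0,0.3,0],[0,0,0.6,0],[0,0,0.9,0],[0,0,0.9,0]]'
```

```text
time: 14.18
ee_pos: [0.6303, 0.1913, 0.021]
tcp_rot: [-3.141, -0.006, -0.076]
force: [4.7, -0.8, 6.4]
width: 0.0234
finger_force: 25.0
```

```bash
python3 -m pendant '[[0,0,0,0],[0,0,0,0],[0,0,0,0],[0,0,-2,0],[0,0,-6,0],[0,0,-10,0],[0,0,-16,0],[-4,0,-18,0],[-9,-2,-18,0],[-14,-4,-18,0],[-20,-8,-18,0],[-20,-8,-18,0]]' 5
python3 - <<'E'
from h import *
im=shot("top","t2.png")
for t in("blank","module1"): print(t,[(np.round(d["centre"],3).tolist(),round(d["score"],2),np.round(px("top",d["centre"])).tolist()) for d in manip.find_in("top",t)])
print('green');[print(np.round(np.hstack(o),4)) for o in rects(im,(40,90,30),(85,255,255),.004,(160,240,330,350))]
a=cv2.resize(im[170:350,170:330],(640,600)[:1]+(720,)) if 0 else cv2.resize(im[180:330,180:330],(600,600),interpolation=2)
cv2.imwrite('pics/t2c.png',a[:,:,::-1])
E
```

```text
time: 15.68
ee_pos: [0.4302, 0.2898, 0.1997]
tcp_rot: [-3.14, 0.002, -0.068]
force: [-0.1, 0.7, -0.5]
width: 0.0503
finger_force: 0.0
blank [([0.707, -0.178, 0.006], 0.66, [397.0, 184.0]), ([0.628, 0.195, 0.007], 0.65, [249.0, 215.0]), ([0.628, 0.189, 0.013], 0.58, [251.0, 215.0])]
module1 [([0.423, 0.086, 0.006], 0.92, [292.0, 298.0]), ([0.375, 0.236, 0.001], 0.84, [232.0, 318.0]), ([0.513, 0.185, 0.003], 0.6, [253.0, 262.0])]
green
[ 4.209000e-01  8.990000e-02  4.210000e-02  5.430000e-02 -1.485100e+00
 -3.052700e+00  2.907049e+02  2.987541e+02]
[ 5.073000e-01  1.866000e-01  5.530000e-02  4.240000e-02 -2.389000e-01
 -1.820000e+00  2.517647e+02  2.639412e+02]
```

View pics/t2c.png

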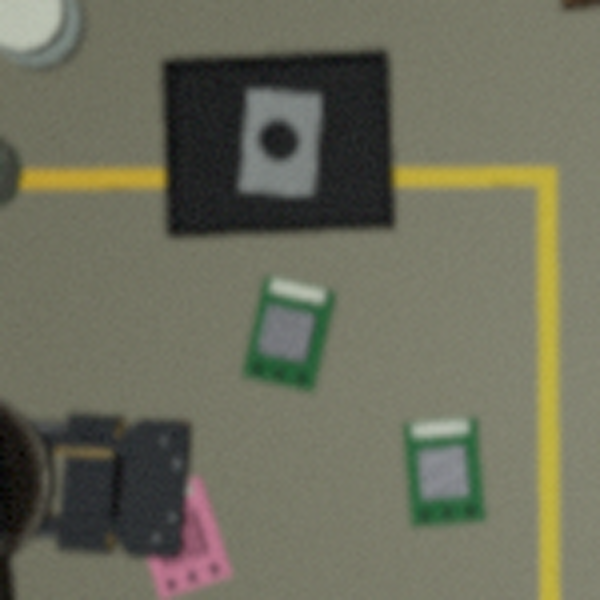

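Run:
```python
from h import *
for c,sk in(((252.7,263.4),(251.5,263)),((290.9,298),(290.5,298.5))):
    print(ray("top",*c,.004)[:2],ray("top",*sk,.024)[:2])
p=(ray("top",252.7,263.4,.004)+ray("top",251.5,263,.024))/2; p[2]=.1
print(p,go(p,-.225,grasp=False)); print(px("scene",[p[0],p[1],.024]))
```

```text
[0.50855845 0.18428786] [0.50873594 0.18508739]
[0.42267165 0.08943142] [0.42188565 0.08962524]
[0.5086472  0.18468762 0.1       ] [8.152, 9.577, 10.001, 0.15]
(np.float64(402.2744313507557), np.float64(255.13586553285558))
```

```bash
python3 -m pendant '[[4,4.5,0,0.15],[8.1,9.6,2,0.15],[8.1,9.6,6,0.15],[8.1,9.6,10,0.15],[8.1,9.6,10,0.15],[8.1,9.6,10,0.15]]' 4.5
python3 - <<'E'
from h import *
print(go([.5086,.1847,.009],-.225,grasp=False))
E
```

```text
time: 16.58
ee_pos: [0.509, 0.1832, 0.1005]
tcp_rot: [-3.141, -0.002, -0.227]
force: [-0.7, -0.6, -0.3]
width: 0.0451
finger_force: 0.0
[-0.086, -0.139, 9.153, -0.002]
```

```bash
python3 -m pendant '[[-0.05,-0.1,4,0],[-0.05,-0.1,7,0],[-0.05,-0.1,8.5,0],[-0.05,-0.1,9.1,0],[-0.05,-0.1,9.1,0]]' && python3 -m pendant '[[0,0,0,0],[0,0,0,0],[0,0,0,0],[0,0,0,0],[0,0,-0.5,0],[0,0,-3,0],[0,0,-7,0],[0,0,-12,0],[0,0,-16,0],[0,0,-19,0],[0,0,-19,0]]' 1.5 20
python3 - <<'E'
from h import *
print(go(D(-2,40,30)+[0,0,.12],PSI,grasp=False),D(-2,40,30)); im=shot("scene","s3.png"); cv2.imwrite('pics/s3c.png',cv2.resize(im[:,:,::-1][120:300,300:500],(600,540),interpolation=2))
E
```

```text
time: 17.2
ee_pos: [0.5079, 0.1857, 0.009]
tcp_rot: [-3.141, -0.001, -0.225]
force: [-0.9, 0.8, 0.3]
width: 0.0449
finger_force: 0.0
time: 18.58
ee_pos: [0.5081, 0.1857, 0.2]
tcp_rot: [-3.139, -0.002, -0.225]
force: [0.1, 0.6, -1.9]
width: 0.0281
finger_force: 20.0
[11.681, 32.388, -2.614, -0.15] [ 0.54959019 -0.1560954   0.10549539]
```

View pics/s3c.png

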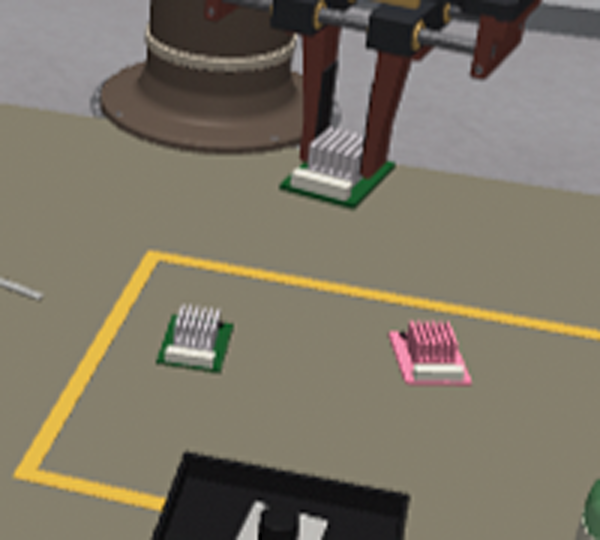

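Run:
```python
from h import *
p=D(-2,40,16)+DR@[0,0,0]; p=p+.008*np.array([np.cos(PSI),np.sin(PSI),0]); p[2]=.14
print(p,go(p,PSI,grasp=False))
```

```text
[ 0.5623542 -0.1570622  0.14     ] [13.017, 32.204, 5.812, -0.149]
```

```bash
python3 -m pendant '[[1,3,0,0],[2.5,7,0,-0.05],[4,11,0,-0.1],[6,15,0,-0.149],[8,19.5,0,-0.149],[10,24,0,-0.149],[12,28.5,0,-0.149],[13,32.2,0,-0.149],[13,32.2,2,-0.149],[13,32.2,4,-0.149],[13,32.2,5.8,-0.149],[13,32.2,5.8,-0.149]]';python3 -m pendant '[[0,0,1.5,0],[0,0,3,0],[0,0,3.8,0],[0,0,4.2,0],[0,0,4.2,0]]'
python3 - <<'E'
from h import *
s=manip.observe();print(go([.5624,-.1571,.09],PSI,grasp=False)); im=shot("scene","s4.png"); cv2.imwrite('pics/s4c.png',cv2.resize(im[:,:,::-1][120:270,120:320],(800,600),interpolation=2))
E
```

```text
time: 20.12
ee_pos: [0.5611, -0.1557, 0.1381]
tcp_rot: [-3.141, 0.004, -0.075]
force: [-0.3, 0.1, -1.1]
width: 0.028
finger_force: 20.0
time: 20.75
ee_pos: [0.562, -0.1575, 0.098]
tcp_rot: [3.142, 0.0, -0.076]
force: [0.8, 0.4, -1.4]
width: 0.028
finger_force: 20.0
[0.04, -0.043, 0.804, -0.001]
```

View pics/s4c.png

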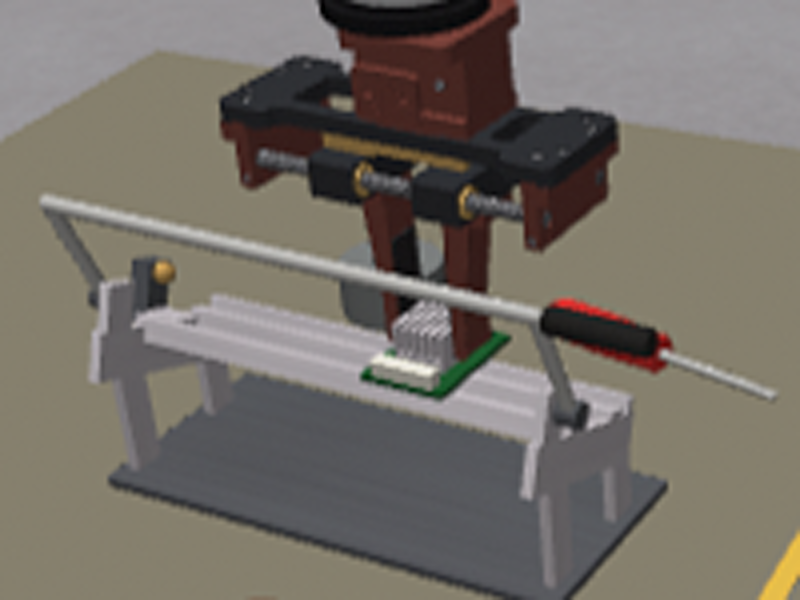

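```bash
python3 -m pendant '[[0,0,0.2,0],[0,0,0.4,0],[0,0,0.6,0],[0,0,0.8,0],[0,0,1.0,0],[0,0,1.0,0]]' 1.5 5
```

```text
time: 21.55
ee_pos: [0.562, -0.1574, 0.0879]
tcp_rot: [3.141, 0.0, -0.076]
force: [0.0, -0.6, -0.3]
width: 0.0278
finger_force: 5.0
```

```bash
python3 -m pendant '[[-0.2,0,0.08,0],[-0.4,0,0.16,0],[-0.6,0,0.24,0],[-0.7,0,0.28,0],[-0.7,0,0.28,0]]' 1.5 5; python3 -m pendant '[[0,0,0,0],[0,0,0,0],[0,0,-1,0],[0,0,-4,0],[0,0,-8,0],[-4,-4,-12,0],[-8,-8,-12,0],[-8,-14,-12,0],[-8,-14,-12,0]]' 4.5
python3 - <<'E'
from h import *
im=shot("scene","s5.png"); t=shot("top","t5.png")
o=np.zeros((600,800,3),np.uint8); o[:300]=cv2.resize(im[165:255,130:330],(800,300),interpolation=2)[:300] ; o[300:]=cv2.resize(t[215:275,330:490],(800,300),interpolation=2); cv2.imwrite('pics/m5.png',o[:,:,::-1])
[print(np.round(np.hstack(o),4)) for o in rects(t,(40,90,30),(85,255,255),.004,(160,220,330,350))]
[print(np.round(np.hstack(o),4)) for o in rects(t,(40,90,30),(85,255,255),.08,(345,215,470,275))]
E
```

```text
time: 22.18
ee_pos: [0.5556, -0.1568, 0.0856]
tcp_rot: [3.141, -0.001, -0.076]
force: [2.8, -0.0, 1.1]
width: 0.0278
finger_force: 5.0
time: 23.3
ee_pos: [0.486, -0.0058, 0.2057]
tcp_rot: [-3.139, 0.0, -0.068]
force: [-1.1, 0.0, 0.9]
width: 0.0449
finger_force: 0.0
[ 4.196000e-01  8.870000e-02  4.560000e-02  5.130000e-02 -1.465200e+00
 -3.032800e+00  2.911951e+02  2.992561e+02]
[ 6.0800e-01  3.9420e-01  4.5100e-02  2.0100e-02 -1.5754e+00 -3.1239e+00
  1.6900e+02  2.2400e+02]
[ 5.586000e-01 -1.569000e-01  5.730000e-02  4.640000e-02 -1.575000e-01
 -1.718300e+00  3.940399e+02  2.402200e+02]
```

View pics/m5.png

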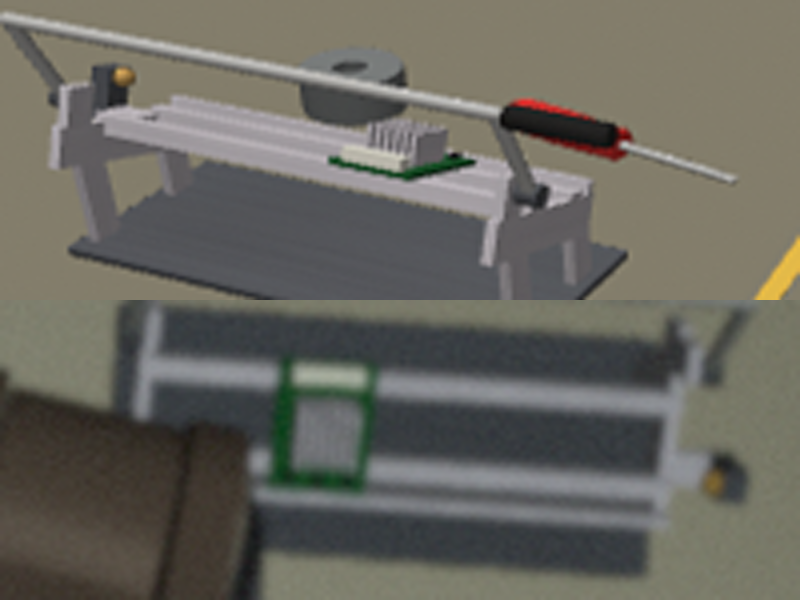

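Run:
```python
from h import *
print(inv(ray("top",394,252.6,.070)))
t=cv2.imread('pics/t5.png'); s=cv2.imread('pics/s5.png'); s0=cv2.imread('pics/s3.png'); o=np.zeros((600,800,3),np.uint8)
o[:400,:400]=cv2.resize(t[275:325,265:315],(400,400),interpolation=2); o[:400,400:]=cv2.resize(s[210:260,340:390],(400,400),interpolation=2)
o[400:,400:600]=cv2.resize(s0[210:260,340:390],(200,200)); cv2.imwrite('pics/m6.png',o)
print(go([.4222,.0895,.1],.085,grasp=False))
```

```text
[-32.46601874  36.88695495   3.33470049]
[-7.11, -9.518, 10.578, -0.159]
```

View pics/m6.png

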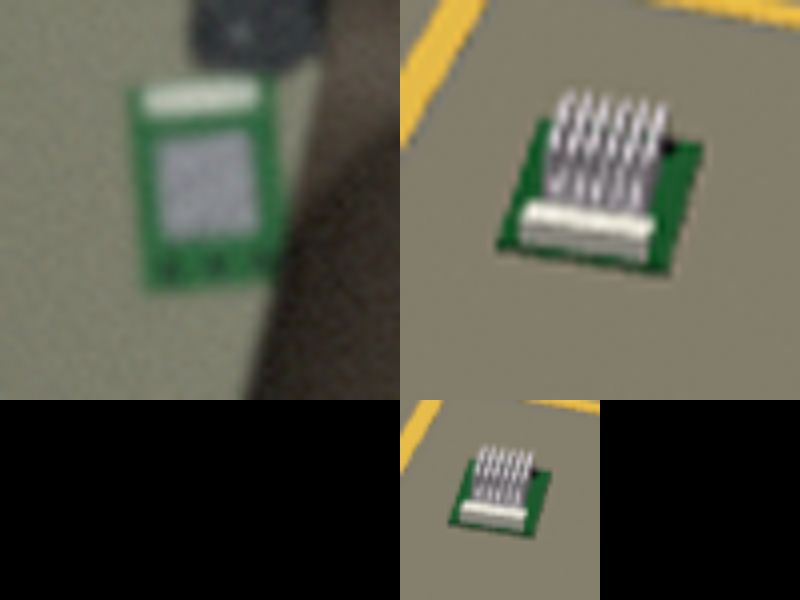

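```bash
python3 -m pendant '[[-3,-4,0,-0.1],[-7.1,-9.5,2,-0.159],[-7.1,-9.5,6,-0.159],[-7.1,-9.5,10,-0.159],[-7.1,-9.5,10.5,-0.159],[-7.1,-9.5,10.5,-0.159]]' 4.5
python3 - <<'E'
from h import *
print(go([.4222,.0895,.009],.085,grasp=False))
E
```

```text
time: 24.15
ee_pos: [0.4232, 0.0873, 0.1011]
tcp_rot: [3.141, -0.0, 0.079]
force: [0.8, -0.2, -0.2]
width: 0.045
finger_force: 0.0
[-0.086, -0.235, 9.211, -0.006]
```

```bash
python3 -m pendant '[[-0.05,-0.15,4,0],[-0.05,-0.15,7,0],[-0.05,-0.15,8.5,0],[-0.05,-0.15,9.2,0],[-0.05,-0.15,9.2,0]]' && python3 -m pendant '[[0,0,0,0],[0,0,0,0],[0,0,0,0],[0,0,0,0],[0,0,-0.5,0],[0,0,-3,0],[0,0,-7,0],[0,0,-12,0],[0,0,-16,0],[0,0,-19,0],[0,0,-19,0]]' 1.5 20
python3 - <<'E'
from h import *
p=D(-2,-40,16); p=p+.008*np.array([np.cos(PSI),np.sin(PSI),0]); p[2]=.14
print(p,go(p,PSI,grasp=False)); print(manip.observe()['width'])
E
```

```text
time: 24.78
ee_pos: [0.4227, 0.0903, 0.0092]
tcp_rot: [-3.141, -0.001, 0.082]
force: [0.8, 0.2, -0.4]
width: 0.0452
finger_force: 0.0
time: 26.15
ee_pos: [0.4226, 0.0911, 0.1998]
tcp_rot: [-3.138, -0.003, 0.084]
force: [-0.3, 0.6, -1.1]
width: 0.0279
finger_force: 20.0
[ 0.55631196 -0.2368337   0.14      ] [10.571, 33.821, 5.9, 0.159]
0.02791905345094357
```

```bash
python3 -m pendant '[[1,3,0,0],[2,7,0,0.05],[3.5,11,0,0.1],[5,15.5,0,0.159],[6.5,20,0,0.159],[8,25,0,0.159],[9.5,30,0,0.159],[10.6,33.8,0,0.159],[10.6,33.8,2,0.159],[10.6,33.8,4,0.159],[10.6,33.8,5.9,0.159],[10.6,33.8,5.9,0.159]]';python3 -m pendant '[[0,0,1.5,0],[0,0,3,0],[0,0,3.8,0],[0,0,4.2,0],[0,0,4.2,0]]'
python3 - <<'E'
from h import *
print(go([.5563,-.2368,.088],PSI,grasp=False)); im=shot("scene","s7.png"); cv2.imwrite('pics/s7c.png',cv2.resize(im[:,:,::-1][120:270,120:320],(800,600),interpolation=2))
E
```

```text
time: 27.65
ee_pos: [0.5544, -0.2357, 0.1373]
tcp_rot: [-3.14, 0.003, -0.075]
force: [-0.2, 0.7, -1.2]
width: 0.0281
finger_force: 20.0
time: 28.28
ee_pos: [0.5553, -0.2378, 0.0972]
tcp_rot: [3.142, 0.0, -0.076]
force: [1.0, -0.2, -1.1]
width: 0.0275
finger_force: 20.0
[0.095, -0.104, 0.923, -0.001]
```

View pics/s7c.png

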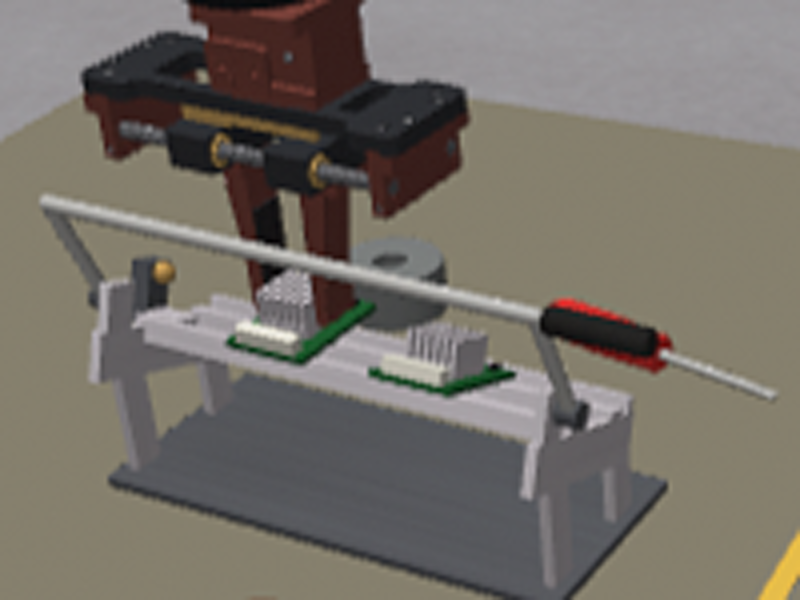

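```bash
python3 -m pendant '[[0.1,0,0.2,0],[0.1,0,0.4,0],[0.1,0,0.6,0],[0.1,0,0.8,0],[0.1,0,0.95,0],[0.1,0,0.95,0]]' 1.5 5; python3 -m pendant '[[-0.2,0,0.08,0],[-0.4,0,0.16,0],[-0.6,0,0.24,0],[-0.75,0,0.28,0],[-0.75,0,0.28,0]]' 1.5 5; python3 -m pendant '[[0,0,0,0],[0,0,0,0],[0,0,-1,0],[0,0,-4,0],[0,0,-8,0],[0,-5,-13,0],[0,-10,-15,0],[0,-15,-15,0],[0,-20,-15,0],[0,-24,-15,0]]' 4.5
python3 - <<'E'
from h import *
im=shot("scene","s8.png"); t=shot("top","t8.png")
o=np.zeros((600,800,3),np.uint8); o[:300]=cv2.resize(im[165:255,130:330],(800,300),interpolation=2)[:300] ; o[300:]=cv2.resize(t[215:275,330:490],(800,300),interpolation=2); cv2.imwrite('pics/m8.png',o[:,:,::-1])
[print(np.round(np.hstack(o),4)) for o in rects(t,(40,90,30),(85,255,255),.08,(345,215,470,275))]
print(go(keeper(2.4)+[0,0,.08],PSI+np.pi/2))
E
```

```text
time: 29.08
ee_pos: [0.5563, -0.2378, 0.0876]
tcp_rot: [3.142, 0.0, -0.076]
force: [-1.5, -0.3, -0.5]
width: 0.0278
finger_force: 5.0
time: 29.7
ee_pos: [0.5498, -0.2371, 0.0854]
tcp_rot: [3.141, -0.002, -0.076]
force: [4.9, -0.7, 1.2]
width: 0.0278
finger_force: 5.0
time: 30.95
ee_pos: [0.5669, 0.0044, 0.2356]
tcp_rot: [-3.141, -0.0, -0.075]
force: [0.0, -0.9, -0.4]
width: 0.0445
finger_force: 0.0
[ 5.461000e-01 -2.231000e-01  3.640000e-02  6.830000e-02 -1.019400e+00
 -2.602900e+00  4.222528e+02  2.454045e+02]
[ 5.6030e-01 -1.5450e-01  5.9200e-02  4.2500e-02 -1.6300e-02 -1.5754e+00
  3.9300e+02  2.3950e+02]
[7.207, 4.116, 1.202, -1.564]
```

View pics/m8.png

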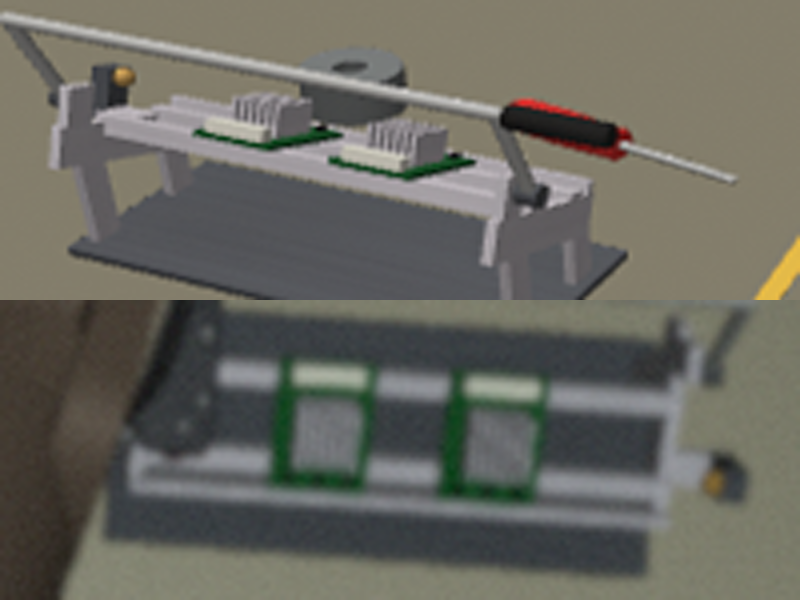

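```bash
python3 -m pendant '[[1,0.5,0,-0.18],[2,1,0,-0.36],[3,1.5,0,-0.54],[4,2,0,-0.72],[5,3,0,-0.9],[6,3.5,0,-1.08],[7.2,4.1,0,-1.26],[7.2,4.1,0,-1.44],[7.2,4.1,0,-1.564],[7.2,4.1,0,-1.564],[7.2,4.1,0,-1.564]]' 4.5
python3 - <<'E'
from h import *
for th in (2.3,2.4): print(go(keeper(th),PSI+np.pi/2))
t=shot("top","t9.png"); im=shot("scene","s9.png"); print(px("scene",keeper(2.4)),px("scene",keeper(2.3)))
cv2.imwrite('pics/s9c.png',cv2.resize(im[:,:,::-1][150:240,230:350],(800,600),interpolation=2))
E
```

```text
time: 32.42
ee_pos: [0.6356, -0.0449, 0.2353]
tcp_rot: [3.141, 0.0, 1.484]
force: [0.3, -0.1, -0.2]
width: 0.0455
finger_force: 0.0
[0.659, -0.601, 8.972, -0.011]
[0.665, 0.017, 9.255, -0.011]
(np.float64(268.057539054412), np.float64(204.5227878582094)) (np.float64(269.70471129044716), np.float64(201.4760010726394))
```

View pics/s9c.png

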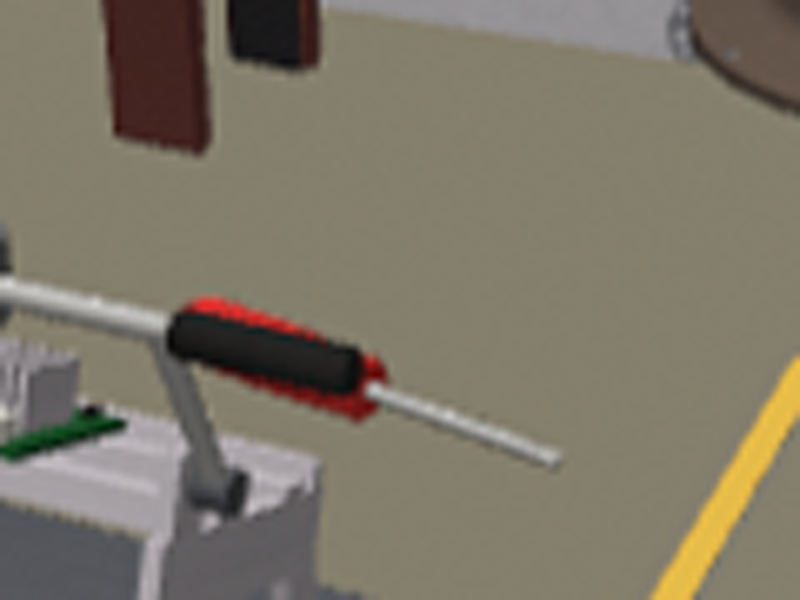

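```bash
python3 -m pendant '[[0.65,-0.3,3,0],[0.65,-0.3,6,0],[0.65,-0.3,8,0],[0.65,-0.3,9.1,0],[0.65,-0.3,9.1,0]]' 4.5 && python3 -m pendant '[[0,0,0,0],[0,0,0,0],[0,0,0,0],[0,0,0,0]]' 0.5 25
python3 - <<'E'
from h import *
s=manip.observe(); M=R.from_euler('xyz',s['tcp_rot']); q=inv(s['ee_pos']+[0,0,manip.tcp_to_grasp]); th0=np.pi-np.arctan2(q[2]-10,q[0]-40); print(q,th0)
k0=keeper(th0)
for i,th in enumerate(np.linspace(th0,0,25)): print(i,round(th,2),np.round(M.inv().apply(keeper(th)-k0)*100,2)[1:])
E
```

```text
time: 33.15
ee_pos: [0.6332, -0.0376, 0.1437]
tcp_rot: [-3.141, 0.0, 1.487]
force: [-0.4, 0.6, 1.0]
width: 0.0448
finger_force: 0.0
time: 33.65
ee_pos: [0.6335, -0.0375, 0.1444]
tcp_rot: [3.141, -0.0, 1.488]
force: [-0.2, 0.4, 0.9]
width: 0.0134
finger_force: 25.0
[ 87.95142002 164.62581053  58.48242242] 2.350688155334271
0 2.35 [0. 0.]
1 2.25 [-0.62 -0.25]
2 2.15 [-1.26 -0.43]
3 2.06 [-1.91 -0.56]
4 1.96 [-2.57 -0.62]
5 1.86 [-3.24 -0.61]
6 1.76 [-3.9  -0.54]
7 1.67 [-4.55 -0.4 ]
8 1.57 [-5.19 -0.2 ]
9 1.47 [-5.8   0.06]
10 1.37 [-6.39  0.38]
11 1.27 [-6.94  0.75]
12 1.18 [-7.45  1.18]
13 1.08 [-7.91  1.66]
14 0.98 [-8.33  2.17]
15 0.88 [-8.7   2.73]
16 0.78 [-9.01  3.32]
17 0.69 [-9.26  3.94]
18 0.59 [-9.45  4.57]
19 0.49 [-9.57  5.23]
20 0.39 [-9.63  5.89]
21 0.29 [-9.63  6.56]
22 0.2 [-9.56  7.22]
23 0.1 [-9.42  7.87]
24 0.0 [-9.23  8.51]
```

```bash
python3 -m pendant '[[0,-0.62,-0.25,0],[0,-1.26,-0.43,0],[0,-1.91,-0.56,0],[0,-2.57,-0.62,0],[0,-3.24,-0.61,0],[0,-3.9,-0.54,0],[0,-4.55,-0.4,0],[0,-5.19,-0.2,0],[0,-5.8,0.06,0],[0,-6.39,0.38,0],[0,-6.94,0.75,0],[0,-7.45,1.18,0]]'; python3 -m pendant '[[0,-0.46,0.48,0],[0,-0.88,1,0],[0,-1.25,1.55,0],[0,-1.5,2.14,0],[0,-1.75,2.76,0],[0,-1.9,3.4,0],[0,-2,4.05,0],[0,-2,4.7,0],[0,-2,5.38,0],[0,-1.9,6,0],[0,-1.8,6.7,0],[0,-1.65,7.4,0]]'
python3 - <<'E'
from h import *
s=manip.observe(); q=inv(s['ee_pos']+[0,0,manip.tcp_to_grasp]); print(q,np.arctan2(q[2]-10,40-q[0]))
E
```

```text
time: 35.15
ee_pos: [0.5587, -0.0311, 0.1318]
tcp_rot: [-3.142, -0.0, 1.488]
force: [4.1, 0.5, 0.5]
width: 0.0133
finger_force: 25.0
time: 36.65
ee_pos: [0.5444, -0.0302, 0.0607]
tcp_rot: [3.138, -0.001, 1.488]
force: [-6.2, 1.4, 38.9]
width: 0.0135
finger_force: 25.0
[-24.7820265  165.10025872  10.4961816 ] 0.007659098170938166
```

```bash
python3 -m pendant '[[0,0.1,-0.3,0],[0,0.1,-0.3,0]]'; python3 -m pendant '[[0,0,0,0],[0,0,0,0],[0,0,0,0],[0,0,-3,0],[0,0,-7,0],[0,0,-12,0],[5,0,-17,0],[11,0,-17,0],[17,0,-17,0],[23,0,-17,0]]' 4.5
python3 - <<'E'
from h import *
im=shot("scene","s10.png"); t=shot("top","t10.png")
o=np.zeros((600,800,3),np.uint8); o[:300]=cv2.resize(im[165:255,130:330],(800,300),interpolation=2)[:300] ; o[300:,:500]=cv2.resize(t[210:280,340:456],(500,300),interpolation=2);o[300:,500:]=cv2.resize(t[190:240,220:270],(300,300)); cv2.imwrite('pics/m10.png',o[:,:,::-1])
print(px("scene",keeper(0)),[(d['centre'],d['score']) for d in manip.find_in("scene","keeper_grip")])
E
```

```text
time: 36.9
ee_pos: [0.5438, -0.0303, 0.0611]
tcp_rot: [3.141, 0.0, 1.488]
force: [5.8, 0.3, 1.4]
width: 0.0134
finger_force: 25.0
time: 38.15
ee_pos: [0.5622, 0.2011, 0.2314]
tcp_rot: [-3.141, -0.0, 1.488]
force: [0.2, 0.2, -0.3]
width: 0.045
finger_force: 0.0
(np.float64(293.1759283849947), np.float64(219.93233286079854)) [([0.5484, -0.081, 0.0775], 0.91), ([0.632, 0.2004, 0.0022], 0.3)]
```

View pics/m10.png

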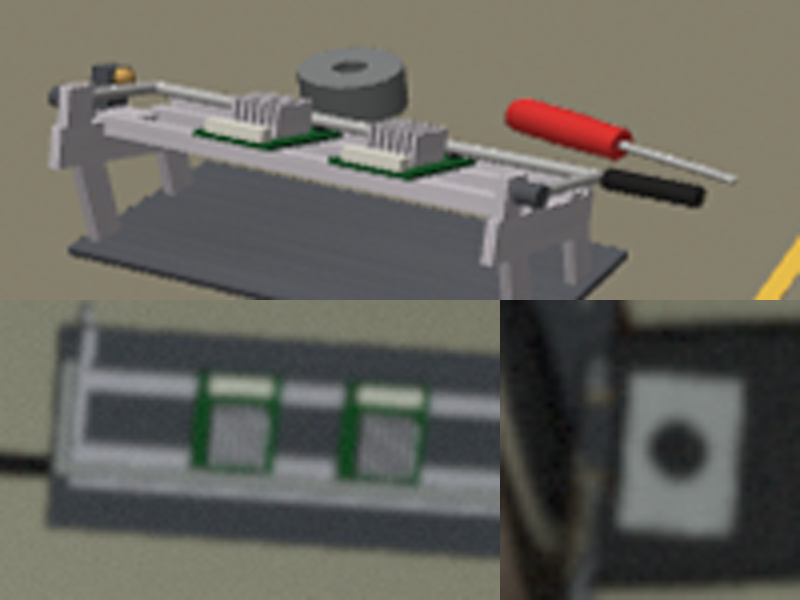

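Run:
```python
from h import *
for f in('scene0','s10'):
    g=cv2.imread(f'pics/{f}.png')[205:232,278:310]
    m=g.max(2)<55; y,x=np.nonzero(m); print(f,len(x),x.mean()+278,y.mean()+205)
for f in('top0','t10'):
    g=cv2.imread(f'pics/{f}.png')[235:260,322:352]; m=g.max(2)<50; y,x=np.nonzero(m); print(f,len(x),x.mean()+322,y.mean()+235)
```

```text
scene0 153 292.921568627451 220.8235294117647
s10 152 292.8618421052632 220.82894736842104
top0 79 341.0253164556962 247.79746835443038
t10 69 340.6521739130435 247.71014492753622
```

The handle is back at its original shut position to within 0.1 px in the scene view. Both modules lie home on the rails, and the blank is flat in the tray.

```bash
python3 -c "
from workcell import manip
print(manip.job_done())"
```

```text
the job is handed in; nothing more can be done
None
```

The job is handed in: the blank lies flat in the tray, both green modules are home on the rails with connectors uphill, the keeper is shut in its detent, and the bystanders and look-alikes were not touched; no verdict came back from the judging.

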